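# Gauge a washed portioner sleeve and hold it up to the inspection camera

## Robot

A 7-joint arm with a two-finger parallel gripper is mounted at the origin on the work surface. World frame = base frame: x ahead of the robot, y to its left, z up, the work surface at z = 0. Lengths are in m, angles in rad, forces in N, time in s.
With the tool pointing down it reaches from about 0.425 to 0.875 m from the base axis. Payload 4.7 kg.
Tool frame: the origin (TCP) lies at the very end of the fingers, on their centre line; the grasp point (between the pads) lies 19 mm behind it; z points along the fingers, y is the direction in which the jaws open and shut (so a half turn about z gives the same grasp; the last joint's range is limited). The gripper opens to 87 mm and grips with 3 to 60 N. Pads are 19 mm wide; open, the fingers measure 117 mm over their backs; the gripper's body (75 mm by 190 mm) begins 51 mm behind the grasp point.
Start: joints at [-1.311, 0.321, -0.07, 1.45, 0.023, 1.371, -0.057], TCP at [0.158, 0.63, 0.223] pointing down, gripper open.
Joint ranges: [-2.86, 2.86], [-0.3, 2.09], [-1.38, 1.24], [0.06, 2.45], [-1.56, 4.7], [0.09, 2.05], [-2.69, 2.69]. Speed limits (rad/s): [2.57, 2.57, 3.14, 3.14, 3.14, 3.14, 3.14].

## Interface

Orientations are given as [roll, pitch, yaw] about the fixed x, y, z axes, in that order (R = Rz(yaw) Ry(pitch) Rx(roll)).
In Python, from station import ctrl gives the robot as it stands. The module is installed in compiled form; this text tells all that it offers.
- The arm moves only by the tool servo_tool, never from a script. Its argument "increments" is a list of rows, each a list of 7 numbers: the turn, a rotation vector about the tool's x, y, z as a fraction of full scale, then the shift along the tool's x, y, z as a fraction of full scale, then the gripper's target within -1 to 1 (shut at 1, half-way at 0, fully open at -1). In form: [[rx, ry, rz, dx, dy, dz, fingers], ...]. A call has 1 to 12 rows; each row is the pose to reach, as a shift and turn from the pose measured when the call began, along the tool's axes at that moment; what a row does not reach only later rows make up. Full scale, the value 1, is 0.2 m for a shift and 90 degrees for a turn. A row lasts 1/12 s, in which the tool goes at most 41.7 mm and 7.16 degrees, less where a joint would pass 70% of its speed; a pose out of reach is approached as far as the arm can. A call with a number of a shift or a turn outside -1 to 1 is refused whole. A call with a gripper value outside its range is refused whole. The fingers move at their own pace and stop on an object; "squeeze" is the grip in N (left out, the last holds). Time passes only in rows, so rows that repeat a pose let the fingers close. It gives the time, the measured TCP pose, the force and the opening at its end, in the units of the state.
- ctrl.get_obs(): the state, without advancing time (a new reading comes with each control period).
- ctrl.camera(name): name is "side" or "top"; returns a dict with "frame" (400x640x3 uint8, blue, green, red), "depth" (400x640 float32, m along the optical axis (not along the pixel's ray), 0 where there is no reading), "mtx" (3x3 intrinsics, pixels), "xyz" and "orientation" of the camera in the world. Camera axes: x right, y up, looking along -z (the intrinsics and any distortion apply to the point x, -y, -z); pixel columns grow to the right and rows downward; lengths in m; the calibration is good to about 2 mm. A picture is of the moment at which its call begins.
- ctrl.job_done(): hands the job in, once; it reports no verdict.
Trained networks look in the newest picture that a camera, given by its name, has taken for a name from the list of things; names that differ only in an ending like _2 or _b are one class to them, and where a whole thing is asked for, a point or a joint stands for the part that bears it (a point fixed in the world has none). Each returns a list of dicts, best first, with "conf" (0 to 1); they miss things now and then, are a little off and sometimes report something else, mostly with a low value. They report only what shows in the picture. A call takes as long as a camera call. They do not tell look-alikes from the thing itself.
- ctrl.recognise(query, camera): "position" ([x, y, z] in m, in world coordinates, good to about 4 mm: the middle of the surface that is visible of it).
- ctrl.regions_of(query, camera): "mask" (400x640 bool, what is visible of it).
- ctrl.mark_of(query, camera): "position" ([x, y, z] in m, in world coordinates, good to about 4 mm: a listed point, or the origin of a listed thing).
The state is a dict: "clock": time; "qpos": joint angles; "joint_velocities": joint speeds; "effort": joint torques, N m; "tool_pos": TCP position; "eef_rot": TCP orientation; "force": force on the tool from outside, world axes, zero at the start; "wrist_torque": the same for the moment, N m; "width": finger opening in m.
Only numpy, scipy, OpenCV 4.12 (cv2) and the standard library are available. Lean on these libraries where they do the work, as an engineer would, in place of code of your own. Each camera call takes 0.05 s, during which the arm holds its last target. There are 200 camera calls.

## Task

Take the white nozzle sleeve out of the yellow draining tray and slide it, flange down, fully home on the gauge pin to check its bore. Then lift it off and hold it still in the air in front of the inspection camera, centred and square on the lens, flange towards the lens with the flange face 100 mm from it; finish while still holding it there. Leave the camera and the other kitchen things where they are.

Things in the scene. Friction and masses are not known exactly. Their poses are not given: they have to be found in the camera images.
- sleeve: White plastic nozzle sleeve, a round tube 36 mm outside, 70 mm tall, with a 25 mm bore straight through and a flange 52 mm across and 6 mm thick at its lower end; about 60 g. It starts standing upright on its flange in the yellow tray. Origin: centre of the flange face (bottom); z runs along the bore from the flange to the plain end. Grip it by the tube.
- sleeve_foot (a point): Centre of the sleeve's flange face (same point as the origin of sleeve).
- sleeve_top (a point): Centre of the sleeve's plain end, 70 mm from the flange face along its z.
- gauge: Fixed gauge: green base 90 x 90 x 16 mm with an upright steel pin 22 mm in diameter at its centre, standing 52 mm above the base; the last 12 mm taper to 8 mm. Origin: centre of its underside, on the table; z up. The sleeve is fully home when its flange rests on the top of the base.
- gauge_shoulder (a point): Foot of the pin on its centre line, at the height of the base's top (16 mm above the table).
- lens (a point): Centre of the front glass (black disc in a white ring light, 62 mm across) of the white camera on its black stand, 130 to 180 mm above the table. z is the line of sight out of the lens: 35 degrees off vertical, upwards and roughly towards the robot; seen from above, straight away from the aluminium post at its back, along the 130 mm side of the 130 x 110 mm base. Clamped: stays put unless pushed.
- view_point (a point): The point 100 mm out from the lens along its line of sight, where the centre of the flange face belongs; axes as lens (z is the line of sight, away from the lens).
- tray: Fixed yellow draining tray, 170 x 300 mm, walls 18 mm high, 4 mm thick, floor top 4 mm above the table. Origin: centre of its underside; y along its long side. The three washed parts stand in it in a row along y, about 90 mm apart, in any order.
- blue_sleeve: Bystander in the tray: a blue sleeve of the same shape and size as the white one. Origin: centre of its flange face.
- lock_ring: Bystander in the tray: black ring 60 mm across, 38 mm hole, 16 mm high. Origin: centre of its underside.
- bowl: Bystander: white bowl 110 mm across, 55 mm high, on the white kitchen scale. Origin: centre of its underside.
- jar: Bystander: jar 60 mm across, 85 mm high, red cap. Origin: centre of its underside.
- spatula: Bystander: spatula 200 mm long with a green handle, lying on the white cutting board. Origin: on its underside.
- brush: Bystander: brush with a blue handle, lying on the white cutting board. Origin: on its underside.
Not all that is in view belongs to the job. Several things look just like the sleeve: the one meant starts farthest from the robot's base.

How it is judged:
By the outcome, as a careful person would: the job done as asked, in the order asked, and still so for the second after the job is handed in, while the arm keeps its last pose, push and grip.
It also fails if it takes over 45 s, if anything falls off the work surface, if the arm or the gripper's body presses on something with over 40 N, if the wrist force passes 120 N, or if a joint passes its speed limit or range.

## Working session

There is one attempt and no reset: what is moved stays moved. The work goes in short steps, Python scripts to look and compute and a tool call to move; the robot and the scene stay as the last step left them, time stands still between calls to the robot, and variables do not carry over. Pictures are saved under pics/ and viewed, about 8 in all and at most 12, crops included, and the job is handed in when it is done.

Besides the shell and the picture viewer there is one more tool, called after "Call:" by a JSON object that holds its "op" and its "data". servo_tool: Moves the arm, as the interface text tells. Shift numbers are shares of 0.2 m and turn numbers shares of 90 degrees, none past 1 either way. Its arguments: {"type":"object","properties":{"increments":{"type":"array"},"squeeze":{"type":"number"}},"required":["increments"]}

```bash
mkdir -p pics
cat > h.py <<'E'
import numpy as np, cv2
from scipy.spatial.transform import Rotation as R
from station import ctrl
np.set_printoptions(precision=4,suppress=True)
def cam(n):
    c=ctrl.camera(n); o=np.array(c['orientation'])
    c['R']=o if o.shape==(3,3) else R.from_euler('xyz',o).as_matrix(); c['t']=np.array(c['xyz']); return c
def cloud(c):
    d=c['depth'];v,u=np.mgrid[:d.shape[0],:d.shape[1]];K=c['mtx']
    p=np.dstack([(u-K[0,2])/K[0,0]*d,-(v-K[1,2])/K[1,1]*d,-d])
    w=p@c['R'].T+c['t']; w[d==0]=np.nan; return w
def proj(c,P):
    p=(np.atleast_2d(P)-c['t'])@c['R'];K=c['mtx']
    return np.c_[K[0,0]*p[:,0]/-p[:,2]+K[0,2],K[1,1]*-p[:,1]/-p[:,2]+K[1,2]]
def state():
    o=ctrl.get_obs(); return o,np.array(o['tool_pos']),R.from_euler('xyz',o['eef_rot'])
def inc(p,Rt):
    o,p0,R0=state(); return np.r_[(R0.inv()*Rt).as_rotvec()/(np.pi/2),R0.inv().apply(np.array(p)-p0)/0.2]
E
python3 - <<'E'
from h import *
for n in('side','top'):
    c=cam(n);cv2.imwrite(f'pics/{n}0.png',c['frame']);np.savez(f'{n}0.npz',**{k:c[k] for k in('frame','depth','mtx','R','t')})
    print(n,c['t'],c['R'],c['mtx'],[k for k in c])
    for q in('sleeve','blue_sleeve','gauge','gauge_shoulder','lens','view_point','tray','sleeve_foot','sleeve_top'):
        print(q,[(np.array(r['position']),round(r['conf'],2)) for r in ctrl.mark_of(q,n)])
o,p,r=state();print(o)
E
```

```text
side [-0.1054 -0.6799  1.0049] [[ 0.7195  0.4856 -0.4965]
 [-0.6944  0.5083 -0.5094]
 [ 0.005   0.7113  0.7029]] [[379.4205   0.     315.4668]
 [  0.     379.4205 205.8227]
 [  0.       0.       1.    ]] ['frame', 'depth', 'mtx', 'xyz', 'orientation', 'R', 't']
sleeve [(array([0.2438, 0.2665, 0.0011]), 0.69), (array([0.4238, 0.2873, 0.0007]), 0.51), (array([ 0.2245,  0.361 , -0.0018]), 0.49)]
blue_sleeve [(array([0.4619, 0.1099, 0.0059]), 0.59)]
gauge [(array([ 0.4717, -0.1049, -0.0005]), 0.72)]
gauge_shoulder [(array([ 0.4084, -0.4201,  0.0118]), 0.73), (array([ 0.4662, -0.1086,  0.016 ]), 0.59)]
lens [(array([ 0.7065, -0.2815,  0.1427]), 0.7)]
view_point [(array([ 0.6492, -0.279 ,  0.2262]), 0.89)]
tray [(array([0.4343, 0.2051, 0.0015]), 0.73)]
sleeve_foot [(array([ 0.2219,  0.3577, -0.0028]), 0.67), (array([0.4319, 0.2843, 0.003 ]), 0.63), (array([ 0.4661, -0.1057,  0.0151]), 0.63), (array([0.2463, 0.2662, 0.0005]), 0.6)]
sleeve_top [(array([0.2215, 0.3572, 0.0679]), 0.71), (array([0.247 , 0.2692, 0.0657]), 0.67), (array([0.4212, 0.2874, 0.0762]), 0.45)]
top [ 0.2212 -0.0567  1.35
[... 889 characters left out ...]
2 , 0.3558, 0.0007]), 0.52)]
sleeve_top [(array([0.2207, 0.3541, 0.0676]), 0.83), (array([0.4341, 0.2032, 0.0048]), 0.67), (array([0.246 , 0.2695, 0.0719]), 0.63), (array([0.4264, 0.2869, 0.0689]), 0.49)]
{'clock': 1.0, 'qpos': array([-1.3109,  0.321 , -0.0701,  1.4505,  0.0226,  1.3708, -0.0569]), 'joint_velocities': array([-0.0012, -0.001 , -0.0013, -0.0012, -0.0004, -0.001 , -0.0013]), 'effort': array([  0.0001, -49.1113,  -0.403 , -31.2774,  -0.0638,   0.0337,
         0.    ]), 'tool_pos': array([0.1582, 0.6305, 0.2226]), 'eef_rot': array([3.1416, 0.    , 2.8958]), 'force': array([-0.2555,  0.4589, -0.1979]), 'wrist_torque': array([0.0138, 0.0217, 0.0214]), 'width': 0.08675760285821843}
```

Run:
```python
from h import *
# refine from saved depth
for n in('side','top'):
    c=dict(np.load(f'{n}0.npz'));w=cloud(c);f=c['frame']
    def near(x,y,r,z0,z1): 
        m=(np.hypot(w[...,0]-x,w[...,1]-y)<r)&(w[...,2]>z0)&(w[...,2]<z1);return m
    m=near(.425,.287,.04,.068,.082);P=w[m];print(n,'top rim',m.sum(),P.mean(0),cv2.minEnclosingCircle(P[:,:2].astype(np.float32)))
    m=near(.468,-.104,.08,.011,.022);P=w[m];print('base',m.sum(),P[:,2].mean(),cv2.minAreaRect(P[:,:2].astype(np.float32)))
    m=near(.468,-.104,.03,.05,.08);P=w[m];print('pin',m.sum(),P.mean(0),P[:,2].max())
    P=w[near(.468,-.104,.03,.062,.08)];print('pintip',len(P),P.mean(0) if len(P) else '')
    m=near(.707,-.282,.06,.11,.2);P=w[m];print('cam',m.sum(),P.min(0),P.max(0))
    # lens plane: white ring
    L=np.array([.707,-.282,.144]);k=(np.linalg.norm(w-L,axis=-1)<.045)
    P=w[k];g=f[k].mean(1);
    for it in range(6):
        C=P.mean(0);nn=np.linalg.svd(P-C)[2][2];nn*=np.sign(nn[2]);P=P[abs((P-C)@nn)<[.02,.01,.006,.004,.003,.003][it]]
    print('plane',len(P),C,nn,'tilt',np.degrees(np.arccos(nn[2])),'az',np.degrees(np.arctan2(nn[1],nn[0])))
    # stand base: dark near table
    uv=proj(c,[[.707,-.282,.144],[.425,.287,.074],[.468,-.104,.068]]);print(uv)
a=cv2.imread('pics/side0.png');b=cv2.imread('pics/top0.png')
cv2.imwrite('pics/both.png',cv2.resize(np.vstack([a,b]),(480,600)))
```

```text
side top rim 45 [0.4238 0.2869 0.0732] ((0.42656055092811584, 0.2860451638698578), 0.019548460841178894)
base 507 0.016455751691405545 ((0.46903443336486816, -0.10076313465833664), (0.09369774162769318, 0.08955977857112885), 58.39281463623047)
pin 35 [ 0.4664 -0.1039  0.0608] 0.07104093040366899
pintip 13 [ 0.4687 -0.1023  0.0659]
cam 437 [ 0.6812 -0.3115  0.1109] [ 0.7656 -0.2506  0.1855]
plane 222 [ 0.7056 -0.2817  0.145 ] [-0.5784  0.0239  0.8154] tilt 35.37316865050783 az 177.63827230405104
[[410.6753 210.7224]
 [236.237  182.4553]
 [317.9085 235.0551]]
top top rim 71 [0.4244 0.2857 0.0729] ((0.4249075949192047, 0.28521862626075745), 0.01816362887620926)
base 752 0.015677068832207115 ((0.4677113890647888, -0.10267414152622223), (0.08976603299379349, 0.09045999497175217), 57.805606842041016)
pin 44 [ 0.4661 -0.1028  0.0611] 0.07134825424347224
pintip 20 [ 0.4671 -0.1027  0.0654]
cam 542 [ 0.6802 -0.3149  0.1105] [ 0.7661 -0.2491  0.1859]
plane 271 [ 0.7056 -0.2827  0.1452] [-0.5807  0.0204  0.8138] tilt 35.526301965011676 az 177.99016022437732
[[384.9026 118.708 ]
 [191.1315 227.5866]
 [326.2436 207.8039]]
```

View pics/side0.png

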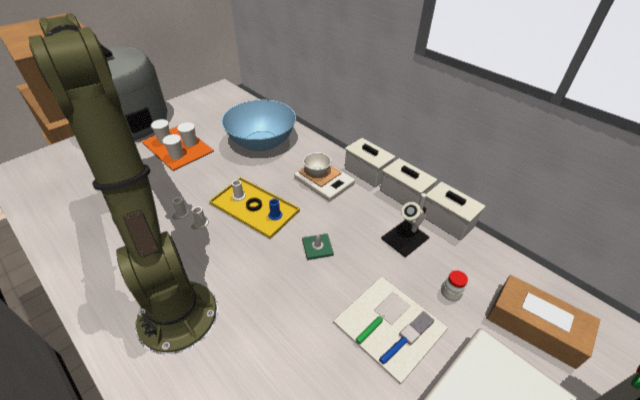

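View pics/top0.png

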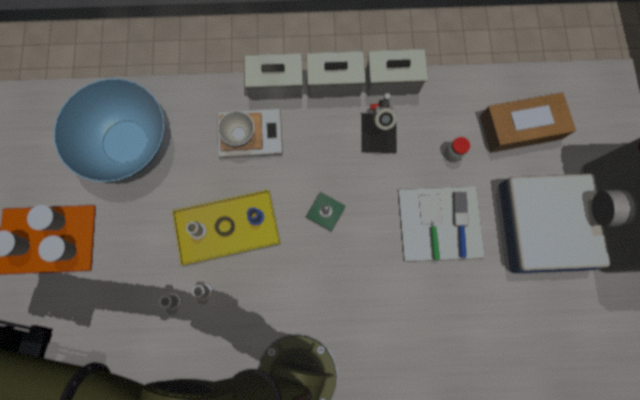

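The side view shows the white sleeve in the tray at about (237,190), with the black ring and blue sleeve beside it. The gauge is at (318,245) and the lens at (411,211). The top view agrees: sleeve (195,230), pin (326,210), lens (385,119). Both cameras give the sleeve at (0.425, 0.286), standing at the right height, and the two look-alikes are nearer the base.

Run:
```python
from h import *
for n in('side','top'):
    c=dict(np.load(f'{n}0.npz'));w=cloud(c)
    for nm,box in dict(bigbowl=(.5,.9,.3,.7),cups=(.2,.55,.5,.9),scale=(.5,.8,.05,.3)).items():
        m=(w[...,0]>box[0])&(w[...,0]<box[1])&(w[...,1]>box[2])&(w[...,1]<box[3])&(w[...,2]>.03)
        P=w[m];print(n,nm,P.min(0),P.max(0))
print(inc([.4255,.2858,.16],R.from_euler('xyz',[np.pi,0,2.162])))
```

```text
side bigbowl [0.5594 0.3603 0.03  ] [0.8808 0.6853 0.1274]
side cups [0.2003 0.6251 0.0303] [0.5036 0.9    0.6282]
side scale [0.6544 0.0505 0.03  ] [0.7976 0.2177 0.0976]
top bigbowl [0.5002 0.3604 0.03  ] [0.8775 0.6988 0.1255]
top cups [0.3435 0.6325 0.0301] [0.5039 0.8172 0.1045]
top scale [0.6535 0.0511 0.03  ] [0.7992 0.2236 0.0984]
[ 0.      0.      0.4672 -1.7157 -1.3463  0.3129]
```

Call:
{"op": "servo_tool", "data": {"increments": [[0,0,0.23,-0.43,-0.335,0,-1],[0,0,0.467,-0.86,-0.67,0,-1],[0,0,0.467,-0.86,-0.67,0,-1],[0,0,0.467,-0.86,-0.67,0,-1],[0,0,0.467,-0.86,-0.67,0,-1],[0,0,0.467,-0.86,-0.67,0,-1],[0,0,0.467,-0.86,-0.67,0,-1],[0,0,0.467,-0.86,-0.67,0,-1],[0,0,0.467,-0.86,-0.67,0,-1]]}}

```text
clock: 1.75
tool_pos: [0.291, 0.46, 0.2227]
eef_rot: [3.142, -0.001, 2.167]
force: [-0.9, 0.1, -0.0]
width: 0.0875
```

Run:
```python
from h import *
o,p,r=state();print(o['clock'],p,o['eef_rot'],o['qpos'])
print(inc([.4255,.2858,.13],R.from_euler('xyz',[np.pi,0,2.162])))
```

```text
1.75 [0.291  0.46   0.2227] [ 3.1415 -0.0011  2.1667] [-1.1506  0.095   0.1024  1.7203 -0.011   1.3263 -0.4501]
[ 0.     -0.0007  0.003  -1.0988  0.0678  0.4621]
```

Call:
{"op": "servo_tool", "data": {"increments": [[0,0,0,-0.2,0.0,0.0,-1],[0,0,0,-0.4,0.0,0.0,-1],[0,0,0,-0.6,0.03,0.1,-1],[0,0,0,-0.8,0.05,0.2,-1],[0,0,0,-1,0.067,0.3,-1],[0,0,0,-1,0.067,0.3,-1],[0,0,0,-1,0.067,0.3,-1],[0,0,0,-1,0.067,0.3,-1]]}}

```text
clock: 2.42
tool_pos: [0.4133, 0.3038, 0.1623]
eef_rot: [-3.141, -0.002, 2.169]
force: [-0.3, 0.2, 0.3]
width: 0.0873
```

Run:
```python
from h import *
o,p,r=state();print(o['clock'],p,o['eef_rot'],o['qpos'])
print(inc([.4255,.2858,.03],R.from_euler('xyz',[np.pi,0,2.162])))
c=cam('top');w=cloud(c)
m=(np.hypot(w[...,0]-.4255,w[...,1]-.2858)<.03)&(w[...,2]>.066)&(w[...,2]<.08);print(m.sum(),w[m].mean(0) if m.any() else '')
```

```text
2.4167 [0.4133 0.3038 0.1623] [-3.1411 -0.0019  2.1693] [-0.9458  0.0669  0.2731  1.8762 -0.0214  1.2014 -0.067 ]
[-0.0003 -0.0012  0.0046 -0.1099 -0.0001  0.6614]
57 [0.4282 0.2837 0.0725]
```

Call:
{"op": "servo_tool", "data": {"increments": [[0,-0.001,0.004,-0.11,0,0.1,-1],[0,-0.001,0.004,-0.11,0,0.2,-1],[0,-0.001,0.004,-0.11,0,0.35,-1],[0,-0.001,0.004,-0.11,0,0.5,-1],[0,-0.001,0.004,-0.11,0,0.6,-1],[0,-0.001,0.004,-0.11,0,0.661,-1],[0,-0.001,0.004,-0.11,0,0.661,-1],[0,-0.001,0.004,-0.11,0,0.661,-1]]}}

```text
clock: 3.13
tool_pos: [0.4243, 0.2892, 0.0309]
eef_rot: [3.141, -0.001, 2.169]
force: [-0.5, 0.6, 0.2]
width: 0.087
```

Run:
```python
from h import *
o,p,r=state();print(p,o['eef_rot'],o['force'])
print(inc([.4255,.2858,.03],R.from_euler('xyz',[np.pi,0,2.162])))
c=cam('side');cv2.imwrite('pics/grasp.png',cv2.resize(c['frame'][120:260,160:320],None,fx=4,fy=4))
```

```text
[0.4243 0.2892 0.0309] [ 3.1412 -0.0012  2.1687] [-0.5362  0.556   0.1803]
[ 0.0002 -0.0008  0.0043 -0.0172 -0.0047  0.0043]
```

View pics/grasp.png

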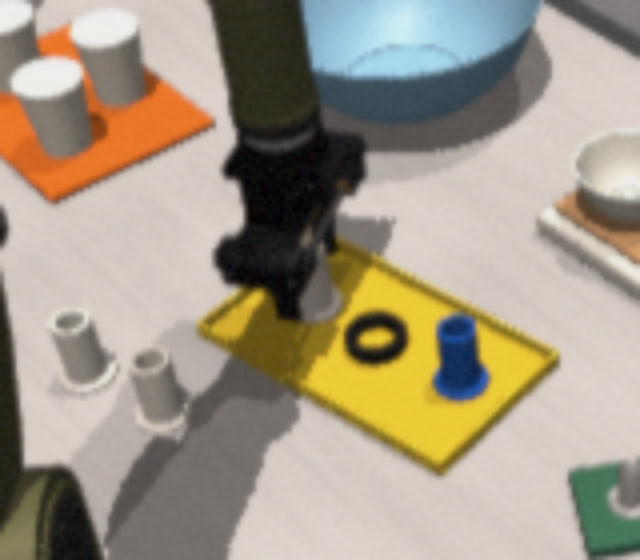

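The sleeve stands between the open fingers, at about (320,290) in the crop. I'll take out the small sideways error and then close.

Call:
{"op": "servo_tool", "data": {"increments": [[0,0,0,-0.02,-0.005,0,-1],[0,0,0,-0.02,-0.005,0,-1],[0,0,0,-0.02,-0.005,0,-1],[0,0,0,-0.02,-0.005,0,1],[0,0,0,-0.02,-0.005,0,1],[0,0,0,-0.02,-0.005,0,1],[0,0,0,-0.02,-0.005,0,1],[0,0,0,-0.02,-0.005,0,1],[0,0,0,-0.02,-0.005,0,1],[0,0,0,-0.02,-0.005,0,1],[0,0,0,-0.02,-0.005,0,1],[0,0,0,-0.02,-0.005,0,1]], "squeeze": 25}}

```text
clock: 4.18
tool_pos: [0.4267, 0.2854, 0.0317]
eef_rot: [3.139, -0.001, 2.168]
force: [0.6, 0.4, 0.4]
width: 0.0349
```

Call:
{"op": "servo_tool", "data": {"increments": [[0,0,0,0,0,0,1],[0,0,0,0,0,-0.1,1],[0,0,0,0,0,-0.2,1],[0,0,0,0,0,-0.35,1],[0,0,0,0,0,-0.5,1],[0,0,0,0,0,-0.65,1],[0,0,0,0,0,-0.7,1],[0,0,0,0,0,-0.7,1],[0,0,0,0,0,-0.7,1]]}}

```text
clock: 4.93
tool_pos: [0.4263, 0.285, 0.1711]
eef_rot: [3.139, -0.001, 2.168]
force: [-0.2, -0.0, -1.1]
width: 0.0347
```

Run:
```python
from h import *
o,p,r=state();print(o['clock'],p,o['eef_rot'],o['force'],o['width'],o['qpos'])
az=np.arctan2(-.1025,.4675)
print(inc([.4675,-.1025,.17],R.from_euler('xyz',[np.pi,0,az+np.pi/2])))
```

```text
4.9333 [0.4263 0.285  0.1711] [ 3.1395 -0.0014  2.168 ] [-0.1661 -0.0226 -1.0819] 0.034693404693151166 [-0.9247  0.0568  0.2957  1.8685 -0.0191  1.2166 -0.0256]
[ 0.0009 -0.0014  0.5176 -1.7179 -0.9191  0.0012]
```

Call:
{"op": "servo_tool", "data": {"increments": [[0,0,0.05,-0.1,-0.06,0,1],[0,0,0.1,-0.25,-0.13,0,1],[0,0,0.17,-0.42,-0.23,0,1],[0,0,0.24,-0.6,-0.32,0,1],[0,0,0.31,-0.75,-0.4,0,1],[0,0,0.38,-0.86,-0.46,0,1],[0,0,0.45,-0.95,-0.52,0,1],[0,0,0.518,-0.98,-0.56,0,1],[0,0,0.518,-0.98,-0.56,0,1],[0,0,0.518,-0.98,-0.56,0,1]]}}

```text
clock: 5.77
tool_pos: [0.4428, 0.0597, 0.1689]
eef_rot: [-3.139, -0.001, 1.356]
force: [0.5, -0.5, -0.3]
width: 0.0341
```

Run:
```python
from h import *
o,p,r=state();print(o['clock'],p,o['eef_rot'],o['force'],o['width'],o['qpos'])
az=np.arctan2(-.1025,.4675)
print(inc([.4675,-.1025,.17],R.from_euler('xyz',[np.pi,0,az+np.pi/2])))
```

```text
5.7667 [0.4428 0.0597 0.1689] [-3.1394 -0.0013  1.3564] [ 0.5    -0.4799 -0.2603] 0.03410483341960317 [-0.7018 -0.1044  0.4847  2.0152  0.0495  1.2207 -0.4508]
[-0.0014 -0.0008  0.0009 -0.7663  0.2935 -0.0072]
```

Call:
{"op": "servo_tool", "data": {"increments": [[0,0,0,-0.1,0.04,0,1],[0,0,0,-0.25,0.1,0,1],[0,0,0,-0.4,0.16,0,1],[0,0,0,-0.55,0.21,0,1],[0,0,0,-0.68,0.26,0,1],[-0.001,0,0,-0.766,0.293,0,1],[-0.001,0,0,-0.766,0.293,0,1],[-0.001,0,0,-0.766,0.293,0,1],[-0.001,0,0,-0.766,0.293,0,1],[-0.001,0,0,-0.766,0.293,0,1]]}}

```text
clock: 6.6
tool_pos: [0.4674, -0.1003, 0.168]
eef_rot: [-3.14, -0.001, 1.361]
force: [0.3, 0.5, -2.0]
width: 0.034
```

```bash
cat > see.py <<'E'
from h import *
# measure held sleeve relative to tool & pin
from scipy.optimize import least_squares
def look(tag):
    for n in('side','top'):
        c=cam(n);w=cloud(c);o,p,r=state()
        cv2.imwrite(f'pics/{tag}_{n}.png',c['frame'])
        q=(w-p)@r.as_matrix() # tool coords
        fl=(np.hypot(q[...,0],q[...,1])<.034)&(q[...,2]>.008)&(q[...,2]<.06)
        P=q[fl];print(n,fl.sum(),'toolframe min/max',P.min(0) if len(P) else '',P.max(0) if len(P) else '')
        m=(np.hypot(w[...,0]-.4675,w[...,1]+.1025)<.02)&(w[...,2]>.03)&(w[...,2]<.074)
        print(' pin',m.sum(),w[m].mean(0) if m.any() else '')
        for qn in('sleeve_foot','sleeve_top','gauge_shoulder'):
            print(' ',qn,[(np.array(d['position']),round(d['conf'],2)) for d in ctrl.mark_of(qn,n)])
    print(o['clock'],p,o['eef_rot'],o['force'],o['width'],o['qpos'])
E
python3 - <<'E'
from see import *
look('abovepin')
print(inc([.4675,-.1025,.1],R.from_euler('xyz',[np.pi,0,np.arctan2(-.1025,.4675)+np.pi/2])))
a=[cv2.resize(cv2.imread(f'pics/abovepin_{n}.png')[s],(400,400)) for n,s in(('side',np.s_[170:270,270:370]),('top',np.s_[140:240,270:370]))]
cv2.imwrite('pics/ap.png',np.hstack(a))
E
```

```text
side 101 toolframe min/max [-0.0231 -0.0271  0.0082] [0.0204 0.0233 0.0271]
 pin 60 [ 0.4649 -0.1051  0.0524]
  sleeve_foot [(array([ 0.2464,  0.2658, -0.0015]), 0.59), (array([ 0.4715, -0.1023,  0.1419]), 0.55), (array([ 0.2253,  0.3569, -0.0001]), 0.51)]
  sleeve_top [(array([ 0.4663, -0.0984,  0.2135]), 0.8), (array([0.248 , 0.2673, 0.0665]), 0.67), (array([0.2244, 0.3551, 0.0719]), 0.64)]
  gauge_shoulder [(array([ 0.4655, -0.1051,  0.0151]), 0.66)]
top 0 toolframe min/max  
 pin 0 
  sleeve_foot [(array([0.223 , 0.3557, 0.0014]), 0.74), (array([ 0.2468,  0.2678, -0.0022]), 0.64), (array([ 0.638 , -0.5144, -0.0034]), 0.3)]
  sleeve_top [(array([0.2181, 0.3564, 0.0678]), 0.82)]
  gauge_shoulder []
6.85 [ 0.4674 -0.1017  0.1685] [-3.1409 -0.0015  1.3579] [ 0.5298 -0.0711 -1.2189] 0.034102040322198636 [-0.5476 -0.0363  0.7014  1.9561  0.0234  1.2139 -0.0677]
[-0.0004 -0.0009  0.0012 -0.002   0.0008  0.343 ]
```

View pics/ap.png

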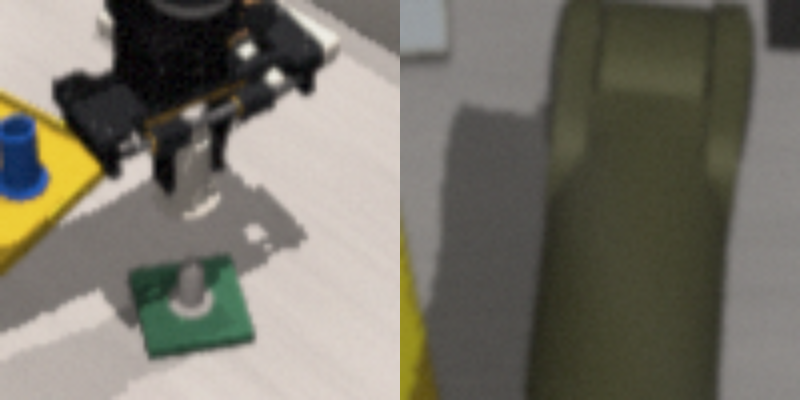

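The sleeve hangs upright over the pin: flange at about (202,205) and pin at (192,285) in the left crop. Next I'll lower it to the start of the taper and check the forces.

Call:
{"op": "servo_tool", "data": {"increments": [[0,0,0.001,-0.002,0,0.08,1],[0,0,0.001,-0.002,0,0.17,1],[0,0,0.001,-0.002,0,0.26,1],[0,0,0.001,-0.002,0,0.33,1],[0,0,0.001,-0.002,0,0.37,1],[0,0,0.001,-0.002,0,0.38,1],[0,0,0.001,-0.002,0,0.38,1],[0,0,0.001,-0.002,0,0.38,1]]}}

```text
clock: 7.67
tool_pos: [0.4679, -0.1026, 0.0933]
eef_rot: [3.141, -0.002, 1.355]
force: [-0.8, -0.0, -0.6]
width: 0.0345
```

Run:
```python
from see import *
o,p,r=state();print(o['clock'],p,o['eef_rot'],o['force'])
print(inc([.4675,-.1025,.0437],R.from_euler('xyz',[np.pi,0,np.arctan2(-.1025,.4675)+np.pi/2])))
c=cam('side');cv2.imwrite('pics/ent.png',cv2.resize(c['frame'][190:270,280:380],None,fx=6,fy=6,interpolation=cv2.INTER_CUBIC))
w=cloud(c);
```

```text
7.6667 [ 0.4679 -0.1026  0.0933] [ 3.1411 -0.0016  1.3552] [-0.833  -0.0081 -0.6079]
[ 0.0003 -0.001   0.0002 -0.0004 -0.0024  0.248 ]
```

View pics/ent.png

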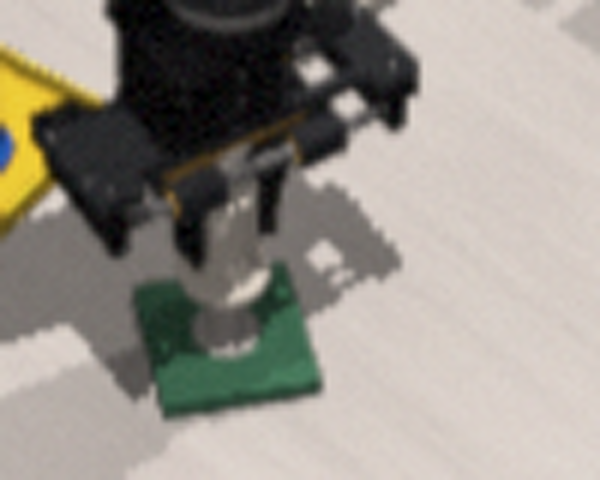

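The pin tip is entering the bore: flange at about (230,290), pin foot at (225,335), with almost no force. I'll go on slowly.

Call:
{"op": "servo_tool", "data": {"increments": [[0,-0.001,0,0,-0.002,0.03,1],[0,-0.001,0,0,-0.002,0.05,1],[0,-0.001,0,0,-0.002,0.07,1],[0,-0.001,0,0,-0.002,0.09,1],[0,-0.001,0,0,-0.002,0.09,1]]}}

```text
clock: 8.13
tool_pos: [0.4684, -0.1028, 0.0751]
eef_rot: [3.139, 0.0, 1.355]
force: [3.1, -0.2, -2.0]
width: 0.0347
```

Call:
{"op": "servo_tool", "data": {"increments": [[0,0,0,0,0.004,0.0,1],[0,0,0,0,0.006,0.02,1],[0,0,0,0,0.006,0.04,1],[0,0,0,0,0.006,0.06,1],[0,0,0,0,0.006,0.06,1]]}}

```text
clock: 8.55
tool_pos: [0.4686, -0.1029, 0.062]
eef_rot: [3.141, 0.001, 1.355]
force: [0.2, -0.2, -1.3]
width: 0.0346
```

Call:
{"op": "servo_tool", "data": {"increments": [[0,0,0,0,0.002,0.03,1],[0,0,0,0,0.002,0.05,1],[0,0,0,0,0.002,0.07,1],[0,0,0,0,0.002,0.08,1],[0,0,0,0,0.002,0.085,1],[0,0,0,0,0.002,0.085,1]]}}

```text
clock: 9.05
tool_pos: [0.4688, -0.103, 0.0447]
eef_rot: [-3.142, 0.001, 1.355]
force: [1.6, -0.5, -0.6]
width: 0.0344
```

Call:
{"op": "servo_tool", "data": {"increments": [[0,0,0,0,0.001,0.005,1],[0,0,0,0,0.001,0.01,1],[0,0,0,0,0.001,0.015,1],[0,0,0,0,0.001,0.015,1],[0,0,0,0,0.001,0.015,1]]}}

```text
clock: 9.47
tool_pos: [0.4692, -0.1031, 0.0436]
eef_rot: [-3.141, -0.0, 1.355]
force: [-7.4, 0.4, 16.2]
width: 0.0346
```

The upward force is 16 N and the TCP stopped at 0.0436, against the 0.0437 expected for the flange on the base. I'll check by camera.

Run:
```python
from see import *
c=cam('side');cv2.imwrite('pics/home.png',cv2.resize(c['frame'][190:270,280:380],None,fx=6,fy=6,interpolation=cv2.INTER_CUBIC))
w=cloud(c);d=np.hypot(w[...,0]-.4688,w[...,1]+.103)
m=(d>.0195)&(d<.025)&(w[...,2]<.045)&(w[...,2]>.017);print('flange-zone z',m.sum(),np.sort(w[m][:,2]))
print([(np.array(x['position']),x['conf']) for x in ctrl.mark_of('sleeve_foot','side')])
o,p,r=state();print(o['clock'],p,o['force'])
```

```text
flange-zone z 43 [0.0173 0.0173 0.0175 0.0182 0.0183 0.0186 0.0194 0.0197 0.0204 0.0207
 0.0209 0.0213 0.0213 0.0213 0.0214 0.0215 0.0215 0.0219 0.022  0.0222
 0.0223 0.0223 0.0226 0.0227 0.0228 0.0229 0.0231 0.0232 0.0232 0.0234
 0.0234 0.0235 0.0239 0.0239 0.024  0.0241 0.0246 0.0253 0.0253 0.0258
 0.0264 0.0265 0.0447]
[(array([0.2493, 0.264 , 0.    ]), 0.71), (array([ 0.2224,  0.3568, -0.0013]), 0.55), (array([ 0.4728, -0.1037,  0.017 ]), 0.45)]
9.5667 [ 0.4692 -0.1031  0.0436] [-6.1961 -0.5442 16.0016]
```

View pics/home.png

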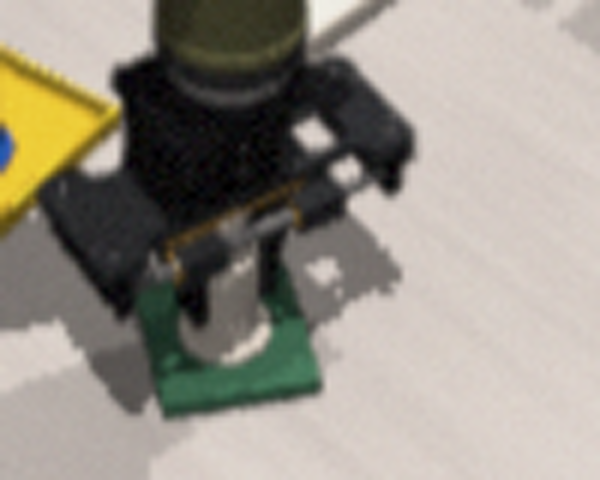

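Home is confirmed: the flange sits on the green base at (230,335), with its top at about z = 0.022. Now I'll lift it off.

Call:
{"op": "servo_tool", "data": {"increments": [[0,0,0,0,-0.002,-0.03,1],[0,0,0,0,-0.002,-0.08,1],[0,0,0,0,-0.002,-0.15,1],[0,0,0,0,-0.002,-0.25,1],[0,0,0,0,-0.002,-0.35,1],[0,0,0,0,-0.002,-0.5,1],[0,0,0,0,-0.002,-0.65,1],[0,0,0,0,-0.002,-0.8,1],[0,0,0,0,-0.002,-0.95,1],[0,0,0,0,-0.002,-1,1],[0,0,0,0,-0.002,-1,1],[0,0,0,0,-0.002,-1,1]]}}

```text
clock: 10.57
tool_pos: [0.4689, -0.1031, 0.2434]
eef_rot: [-3.141, -0.001, 1.355]
force: [0.6, 0.1, -2.1]
width: 0.0344
```

```bash
cat > fin.py <<'E'
from h import *
n=np.array([-.5732,.0205,.8189]);n[:2]*=np.sin(np.radians(35))/np.hypot(*n[:2]);n[2]=np.cos(np.radians(35))
L=np.array([.7056,-.2822,.1451]);off=.0276
def goal(d=.1,yref=None):
    z=-n; y=np.array([.977,-.21,0]) if yref is None else np.array(yref)
    y=y-z*(y@z);y/=np.linalg.norm(y);Rt=R.from_matrix(np.c_[np.cross(y,z),y,z])
    return L+n*(d+off),Rt
E
python3 - <<'E'
from fin import *
# lens azimuth: stand base and post; black disc centre
for k in('side','top'):
    c=dict(np.load(f'{k}0.npz'));w=cloud(c);f=c['frame'].astype(int).mean(2)
    m=(abs(w[...,2]-.01)<.012)&(f<60)&(abs(w[...,0]-.69)<.12)&(abs(w[...,1]+.28)<.11)&(w[...,2]>-.005)
    lab=cv2.connectedComponentsWithStats(m.astype(np.uint8));i=1+lab[2][1:,4].argmax();P=w[lab[1]==i]
    print(k,'base',len(P),cv2.minAreaRect(P[:,:2].astype(np.float32)),P[:,2].mean())
    # disc: points on plane, within ring
    q=w-L;h=q@n;rr=np.linalg.norm(q-h[...,None]*n,axis=-1)
    e1=np.cross([0,1,0],n);e1/=np.linalg.norm(e1);e2=np.cross(n,e1)
    pl=(abs(h)<.006)&(rr<.045);P=np.c_[q[pl]@e1,q[pl]@e2];g=f[pl]
    print(' plane pts',pl.sum(),'h',h[pl].mean(),'outer circle',cv2.minEnclosingCircle(P.astype(np.float32)))
    dk=(g<90)&(np.hypot(*P.T)<.028);print(' dark',dk.sum(),P[dk].mean(0),' bright',P[g>140].mean(0),(g>140).sum(),cv2.minEnclosingCircle(P[g>140].astype(np.float32)))
o,p,r=state();print(o['clock'],p,o['force'],o['qpos'])
pg,Rg=goal();print(pg,inc(pg,Rg))
E
```

```text
side base 873 ((0.7134732007980347, -0.283164381980896), (0.10836125165224075, 0.12968771159648895), 85.17388153076172) 0.012136863951276528
 plane pts 283 h -8.082848856417232e-05 outer circle ((0.0008885841816663742, 0.0014780797064304352), 0.030998488888144493)
 dark 66 [0.0007 0.0009]  bright [ 0.0013 -0.    ] 167 ((0.0011995607055723667, 0.0013878722675144672), 0.030576931312680244)
top base 968 ((0.7170825600624084, -0.2830808162689209), (0.10730348527431488, 0.13416732847690582), 85.0781478881836) 0.01156049401259414
 plane pts 353 h 3.7723447923734065e-05 outer circle ((-0.0006798363174311817, -0.0009923763573169708), 0.0312795490026474)
 dark 147 [ 0.0013 -0.001 ]  bright [nan nan] 0 ((0.0, 0.0), 0.0)
10.5667 [ 0.4689 -0.1031  0.2434] [ 0.5842  0.1165 -2.084 ] [-0.5648 -0.0959  0.69    1.8461  0.0614  1.37   -0.1052]
[ 0.6325 -0.2796  0.2496] [-0.3815  0.0756  0.0206 -0.6868  0.9878 -0.0318]<stdin>:13: RuntimeWarning: Mean of empty slice.
  ret = um.true_divide(
```

```bash
sed -i 's/^n=.*/a=np.radians(176.5);s=np.sin(np.radians(35));n=np.array([s*np.cos(a),s*np.sin(a),np.cos(np.radians(35))])/; s/^L=np.array(.*;off/L=np.array([.7063,-.2821,.1456]);off/; s/^L=np.array(\[.7063,-.2821,.1456\]);off=.0276.*/L=np.array([.7063,-.2821,.1456]);off=.0276/' fin.py; head -4 fin.py
python3 - <<'E'
from fin import *
pg,Rg=goal(.13);print(pg,inc(pg,Rg))
E
```

```text
from h import *
a=np.radians(176.5);s=np.sin(np.radians(35));n=np.array([s*np.cos(a),s*np.sin(a),np.cos(np.radians(35))])
L=np.array([.7063,-.2821,.1456]);off=.0276
def goal(d=.1,yref=None):
[ 0.6161 -0.2766  0.2747] [-0.3835  0.0649  0.0174 -0.6895  0.9046 -0.1571]
```

Call:
{"op": "servo_tool", "data": {"increments": [[-0.03,0.005,0,-0.08,0.1,-0.04,1],[-0.07,0.01,0,-0.18,0.24,-0.08,1],[-0.12,0.02,0.005,-0.29,0.38,-0.12,1],[-0.18,0.03,0.01,-0.4,0.52,-0.157,1],[-0.24,0.04,0.01,-0.5,0.66,-0.157,1],[-0.3,0.05,0.013,-0.59,0.78,-0.157,1],[-0.35,0.06,0.016,-0.66,0.87,-0.157,1],[-0.3835,0.065,0.0174,-0.6895,0.9046,-0.157,1],[-0.3835,0.065,0.0174,-0.6895,0.9046,-0.157,1],[-0.3835,0.065,0.0174,-0.6895,0.9046,-0.157,1],[-0.3835,0.065,0.0174,-0.6895,0.9046,-0.157,1]]}}

```text
clock: 11.48
tool_pos: [0.6159, -0.275, 0.2735]
eef_rot: [2.542, -0.105, 1.361]
force: [-0.3, 0.6, -0.2]
width: 0.0347
```

Run:
```python
from fin import *
o,p,r=state();print(o['clock'],p,o['eef_rot'],o['force'],o['qpos'],o['width'])
pg,Rg=goal(.1);print(pg,inc(pg,Rg))
for k in('side','top'):
    c=cam(k);cv2.imwrite(f'pics/f_{k}.png',c['frame'])
    for q in('sleeve_foot','sleeve_top','lens'):print(k,q,[(np.array(x['position']),round(x['conf'],2)) for x in ctrl.mark_of(q,k)])
    print(proj(c,L+.13*n))
a=[cv2.resize(cv2.imread(f'pics/f_{n}.png')[s],(400,400),interpolation=cv2.INTER_CUBIC) for n,s in(('side',np.s_[140:240,340:440]),('top',np.s_[70:170,320:420]))]
cv2.imwrite('pics/f.png',np.hstack(a))
```

```text
11.4833 [ 0.6159 -0.275   0.2735] [ 2.5418 -0.1048  1.3605] [-0.2931  0.6003 -0.1801] [-0.4625 -0.0926  0.9465  1.8986 -0.2538  0.7566  0.3974] 0.034697376703316005
[ 0.6332 -0.2776  0.2501] [-0.0021 -0.0006  0.0007 -0.007   0.0063  0.1459]
side sleeve_foot [(array([ 0.6372, -0.2765,  0.2521]), 0.56), (array([ 0.2458,  0.2649, -0.0026]), 0.54), (array([ 0.2239,  0.3567, -0.0025]), 0.51)]
side sleeve_top [(array([0.2501, 0.2698, 0.0641]), 0.76), (array([0.2244, 0.3588, 0.0678]), 0.72), (array([ 0.5873, -0.2726,  0.3115]), 0.69), (array([ 0.7047, -0.2813,  0.1446]), 0.55)]
side lens [(array([ 0.7077, -0.2829,  0.145 ]), 0.9)]
[[400.7598 196.5027]]
top sleeve_foot [(array([0.2212, 0.3577, 0.0002]), 0.77), (array([ 0.4129, -0.5071,  0.0111]), 0.73), (array([ 0.2479,  0.271 , -0.0026]), 0.66), (array([ 0.636 , -0.2782,  0.2537]), 0.46)]
top sleeve_top [(array([0.2187, 0.3587, 0.07  ]), 0.8), (array([ 0.5919, -0.2703,  0.3038]), 0.61), (array([0.2462, 0.2704, 0.0726]), 0.49), (array([ 0.4134, -0.5059,  0.0102]), 0.2)]
top lens [(array([ 0.7102, -0.2822,  0.1483]), 0.73), (array([ 0.4673, -0.1034,  0.0197]), 0.56)]
[[391.8196 129.9158]]
```

View pics/f.png

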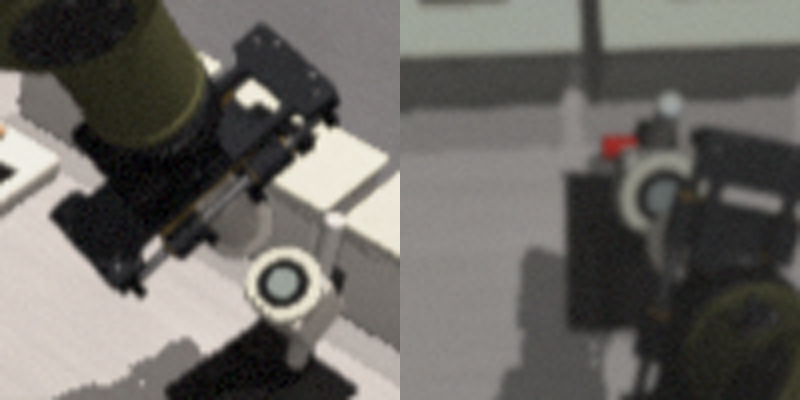

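The left crop shows the sleeve's flange at about (245,235), just out from the lens at (283,283) and in line with it. The right crop shows the lens at (663,195), partly behind the gripper. Nothing is touching. I'll move to the 100 mm pose.

Call:
{"op": "servo_tool", "data": {"increments": [[-0.002,0,0,-0.007,0.006,0.04,1],[-0.002,0,0,-0.007,0.006,0.08,1],[-0.002,0,0,-0.007,0.006,0.12,1],[-0.002,0,0,-0.007,0.006,0.146,1],[-0.002,0,0,-0.007,0.006,0.146,1],[-0.002,0,0,-0.007,0.006,0.146,1],[-0.002,0,0,-0.007,0.006,0.146,1],[-0.002,0,0,-0.007,0.006,0.146,1]]}}

```text
clock: 12.55
tool_pos: [0.6337, -0.2792, 0.252]
eef_rot: [2.535, -0.105, 1.36]
force: [0.1, -0.4, -0.8]
width: 0.0342
```

Run:
```python
from fin import *
o,p,r=state();print(o['clock'],p,o['force'],o['width'],o['joint_velocities'])
pg,Rg=goal(.1);print(inc(pg,Rg))
from scipy.optimize import least_squares
Q=[]
for k in('side','top'):
  for i in range(6):
    c=cam(k);w=cloud(c);q=(w-p)@r.as_matrix()
    if i<3: print(k,[[(np.array(x['position']),round(x['conf'],2)) for x in ctrl.mark_of(s,k) if abs(x['position'][0]-.65)<.1] for s in('sleeve_foot','sleeve_top','lens')])
    m=(np.hypot(q[...,0],q[...,1])<.034)&(q[...,2]>.003)&(q[...,2]<.038)
    Q.append(q[m])
  P=np.vstack(Q[-6:]);h=np.histogram(P[:,2],np.arange(.003,.04,.003));print(k,len(P),h[0])
P=np.vstack(Q);np.save('q.npy',P)
# fit flange rim + tube radii (x,y offset + tilt), side surfaces only
def res(v,P):
    ax=np.array([v[2],v[3],1]);ax/=np.linalg.norm(ax)
    d=P-np.array([v[0],v[1],.0276]);h=d@ax;rr=np.linalg.norm(d-h[:,None]*ax,axis=1)
    e=np.stack([np.hypot(np.maximum(np.maximum(-.006-h,h),0),rr-.026),np.hypot(h+.006,np.maximum(np.maximum(.018-rr,rr-.026),0)),np.hypot(np.maximum(h+.006,0),rr-.018),np.hypot(h,np.maximum(np.maximum(.0125-rr,rr-.026),0))])
    return e.min(0)
s=least_squares(res,[0,0,0,0],args=(P,),loss='soft_l1',f_scale=.002);print('offset,tilt in tool',s.x,'tilt deg',np.degrees(s.x[2:]),np.median(res(s.x,P)))
```

```text
12.55 [ 0.6337 -0.2792  0.252 ] [ 0.0909 -0.4272 -0.8459] 0.03419200752855825 [-0.0008 -0.0025  0.0004  0.0017 -0.0028  0.0012  0.001 ]
[ 0.0025 -0.0003  0.0002  0.006  -0.0089  0.0063]
side [[(array([ 0.6545, -0.2821,  0.23  ]), 0.45)], [(array([ 0.6034, -0.2762,  0.2905]), 0.77)], [(array([ 0.7065, -0.2802,  0.1452]), 0.86)]]
side [[(array([ 0.6517, -0.2822,  0.2292]), 0.65)], [(array([ 0.6052, -0.2755,  0.2908]), 0.73)], [(array([0.7164, 0.1551, 0.0396]), 0.69), (array([ 0.7063, -0.2771,  0.148 ]), 0.64)]]
side [[(array([ 0.6544, -0.2816,  0.2307]), 0.65)], [(array([ 0.6061, -0.2773,  0.289 ]), 0.65), (array([ 0.649 , -0.2796,  0.224 ]), 0.3)], [(array([ 0.7075, -0.2819,  0.1462]), 0.8)]]
side 583 [ 32  28  24  36  37 156 212  51   7   0   0   0]
top [[(array([ 0.6471, -0.2824,  0.2289]), 0.53)], [(array([ 0.608, -0.274,  0.282]), 0.4)], [(array([ 0.7077, -0.284 ,  0.1465]), 0.83)]]
top [[(array([ 0.6521, -0.2775,  0.2304]), 0.52)], [(array([ 0.6102, -0.2734,  0.2829]), 0.46)], [(array([ 0.7097, -0.2859,  0.1487]), 0.88)]]
top [[(array([ 0.6521, -0.2799,  0.2311]), 0.43)], [(array([ 0.6494, -0.2775,  0.2286]), 0.62), (array([ 0.6081, -0.2712,  0.2819]), 0.57)], [(array([ 0.7089, -0.2829,  0.1478]), 0.53)]]
top 286 [ 10   8   3   1  14  79 125  45   1   0   0   0]
offset,tilt in tool [ 0.0036 -0.0007 -0.0095 -0.0066] tilt deg [-0.547  -0.3783] 0.0010067529642623693
```

Call:
{"op": "servo_tool", "data": {"increments": [[0.0025,0,0,0.006,-0.009,0.006,1],[0.0025,0,0,0.006,-0.009,0.006,1],[0.0025,0,0,0.006,-0.009,0.006,1],[0.0025,0,0,0.006,-0.009,0.006,1],[0.0025,0,0,0.006,-0.009,0.006,1],[0.0025,0,0,0.006,-0.009,0.006,1],[0.0025,0,0,0.006,-0.009,0.006,1],[0.0025,0,0,0.006,-0.009,0.006,1],[0.0025,0,0,0.006,-0.009,0.006,1],[0.0025,0,0,0.006,-0.009,0.006,1]]}}

```text
clock: 14.88
tool_pos: [0.6332, -0.2774, 0.2496]
eef_rot: [2.539, -0.105, 1.36]
force: [0.5, 0.2, 0.5]
width: 0.0342
```

Run:
```python
from fin import *
from scipy.optimize import least_squares
o,p,r=state();print(o['clock'],p,o['force'],o['width'])
pg,Rg=goal(.1);print('remaining',inc(pg,Rg)); M=r.as_matrix();print(M)
for k in('side','top'):
    c=cam(k);o,p,r=state();f=c['frame'];w=cloud(c);q=(w-p)@r.as_matrix()
    # silhouette check: predicted flange outline vs bright pixels
    t=np.linspace(0,2*np.pi,60)
    ring=lambda z,R_:(np.c_[R_*np.cos(t),R_*np.sin(t),0*t+z])@r.as_matrix().T+p
    g=cv2.resize(f,None,fx=8,fy=8,interpolation=cv2.INTER_CUBIC)
    for z,R_,col in((.0276,.026,(0,0,255)),(.0216,.026,(0,255,0)),(-.0424,.018,(255,0,0))):
        cv2.polylines(g,[np.int32((proj(c,ring(z,R_))+.5)*8)],True,col,1)
    tl=(np.linspace(0,2*np.pi,60));e1=np.cross([0,1,0],n);e1/=np.linalg.norm(e1);e2=np.cross(n,e1)
    cv2.polylines(g,[np.int32((proj(c,L+.031*(np.cos(tl)[:,None]*e1+np.sin(tl)[:,None]*e2))+.5)*8)],True,(255,0,255),1)
    u,v=(proj(c,(L+p)/2)[0]*8).astype(int);cv2.imwrite(f'pics/o_{k}.png',g[v-300:v+300,u-200:u+200])
cv2.imwrite('pics/o.png',np.hstack([cv2.imread(f'pics/o_{k}.png') for k in('side','top')]))
```

```text
14.8833 [ 0.6332 -0.2774  0.2496] [0.5453 0.1537 0.5302] 0.034175941584309824
remaining [-0.0005 -0.0002  0.0003 -0.0006  0.002  -0.0019]
[[ 0.2084  0.7934  0.572 ]
 [ 0.9724 -0.2306 -0.0345]
 [ 0.1045  0.5634 -0.8196]]
```

View pics/o.png

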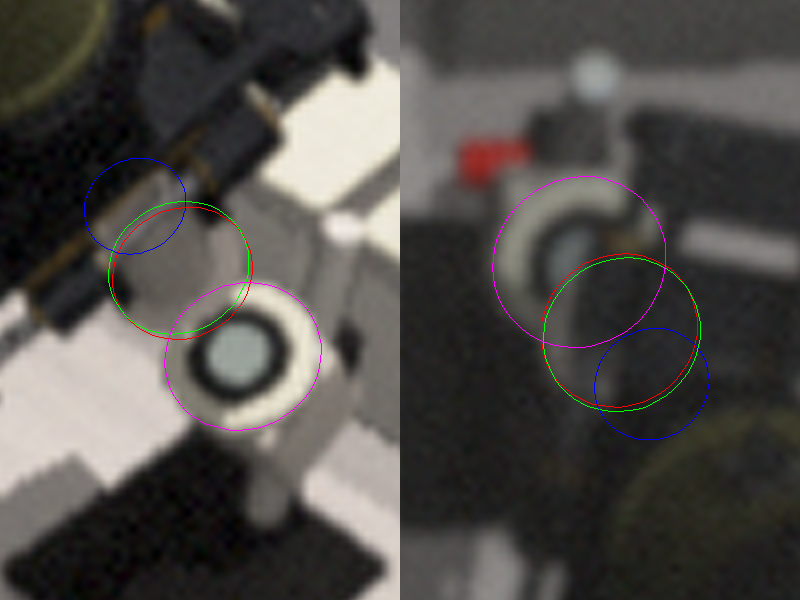

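Remaining error by the tool pose is under 0.6 mm. The overlay in the left half fits the lens ring at (242,355), but the flange at about (185,270) is hard to judge. I'll average frames and stretch the contrast for a closer look.

Run:
```python
from fin import *
from scipy.optimize import least_squares
A=[];D=[]
for i in range(10):
    c=cam('side');A.append(c['frame'].astype(float));d=c['depth'].copy();d[d==0]=np.nan;D.append(d)
o,p,r=state();M=r.as_matrix()
img=np.mean(A,0);c['depth']=np.nan_to_num(np.nanmedian(D,0));w=cloud(c);q=(w-p)@M
b=np.s_[170:225,370:415]
g=np.clip((img[b]-30)*255/190,0,255).astype(np.uint8)
g=cv2.resize(g,None,fx=10,fy=10,interpolation=cv2.INTER_CUBIC);g0=g.copy()
t=np.linspace(0,2*np.pi,80)
for z,R_,col in((.0276,.026,(0,0,255)),(.0216,.026,(0,255,0)),(.0216,.018,(255,0,0))):
    cv2.polylines(g,[np.int32((proj(c,np.c_[R_*np.cos(t),R_*np.sin(t),0*t+z]@M.T+p)+.5-[370,170])*10)],True,col,1)
out=np.hstack([g0,g]);cv2.imwrite('pics/o2.png',cv2.resize(out,None,fx=.85,fy=.85))
m=(np.hypot(q[...,0],q[...,1])<.036)&(q[...,2]>.004)&(q[...,2]<.04)
vv,uu=np.nonzero(m);
for a in zip(uu-370,vv-170,np.round(1000*q[m],0).astype(int).tolist(),img[m].mean(1).astype(int)):print(*a,end=' | ')
```

```text
36 24 [6, 18, 21] 49 | 38 24 [2, 22, 22] 86 | 39 24 [-1, 24, 22] 105 | 37 25 [1, 18, 21] 106 | 38 25 [-1, 20, 22] 120 | 39 25 [-3, 22, 22] 127 | 37 26 [-4, 16, 16] 121 | 38 26 [-4, 18, 20] 130 | 39 26 [-5, 20, 21] 131 | 40 26 [-7, 22, 22] 123 | 37 27 [-7, 13, 12] 116 | 38 27 [-6, 16, 22] 129 | 39 27 [-8, 18, 22] 132 | 40 27 [-9, 20, 23] 130 | 37 28 [-9, 11, 13] 111 | 38 28 [-8, 14, 22] 129 | 39 28 [-10, 16, 21] 132 | 40 28 [-12, 18, 23] 132 | 36 29 [-12, 7, 7] 101 | 37 29 [-10, 10, 17] 111 | 38 29 [-11, 12, 20] 129 | 39 29 [-12, 14, 22] 132 | 40 29 [-14, 16, 22] 132 | 35 30 [-14, 3, 5] 100 | 36 30 [-13, 5, 11] 104 | 37 30 [-12, 8, 18] 112 | 38 30 [-13, 10, 22] 129 | 39 30 [-15, 12, 22] 132 | 40 30 [-17, 14, 21] 130 | 34 31 [-14, -1, 4] 95 | 35 31 [-14, 1, 11] 97 | 36 31 [-13, 3, 16] 103 | 37 31 [-13, 6, 21] 117 | 38 31 [-16, 8, 20] 130 | 39 31 [-18, 10, 20] 132 | 40 31 [-19, 12, 23] 131 | 33 32 [-14, -5, 6] 92 | 34 32 [-14, -3, 10] 95 | 35 32 [-14, -1, 14] 98 | 36 32 [-14, 2, 20] 111 | 37 32 [-16, 4, 20] 125 | 38 32 [-18, 6, 21] 131 | 39 32 [-20, 8, 21] 139 | 28 33 [-2, -17, 14] 79 |
[... 590 characters left out ...]
-25, 20] 84 | 27 35 [-2, -23, 21] 97 | 28 35 [-4, -21, 22] 105 | 29 35 [-6, -19, 20] 103 | 30 35 [-8, -17, 21] 101 | 31 35 [-10, -15, 21] 101 | 32 35 [-12, -13, 21] 103 | 33 35 [-15, -11, 21] 109 | 34 35 [-16, -8, 21] 124 | 35 35 [-18, -6, 22] 128 | 36 35 [-20, -4, 21] 124 | 37 35 [-22, -2, 23] 117 | 27 36 [-4, -25, 22] 115 | 28 36 [-6, -23, 22] 109 | 29 36 [-9, -21, 21] 108 | 30 36 [-11, -19, 20] 108 | 31 36 [-12, -17, 21] 107 | 32 36 [-15, -15, 20] 110 | 33 36 [-17, -13, 22] 122 | 34 36 [-19, -11, 21] 130 | 35 36 [-21, -8, 21] 118 | 36 36 [-21, -6, 25] 92 | 29 37 [-10, -23, 24] 120 | 30 37 [-12, -21, 23] 117 | 31 37 [-14, -19, 23] 116 | 32 37 [-17, -17, 22] 114 | 33 37 [-18, -15, 23] 129 |
```

View pics/o2.png

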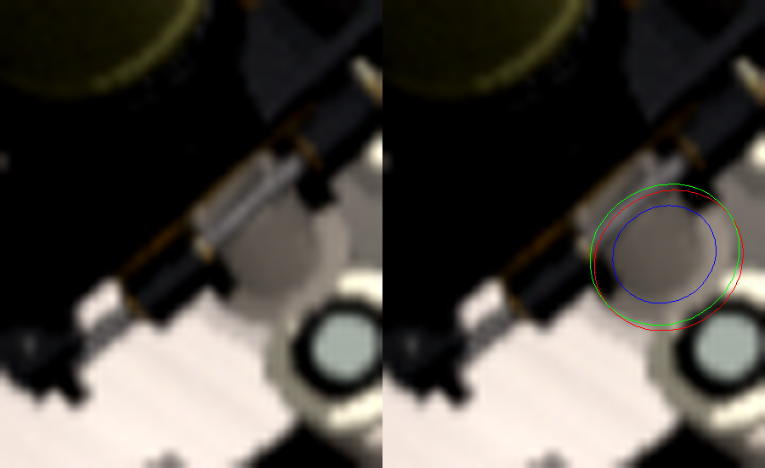

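The flange's rear face reads 21–22 mm in the tool frame all over, against 21.6 expected, so range and squareness agree. Sideways, the sleeve looks about 3 mm off along tool x. I'll fit sleeve and lens separately in each camera, so that camera bias cancels.

```bash
cat > rel.py <<'E'
from fin import *
from scipy.optimize import least_squares
def meas(k,N=8):
    A=[];D=[]
    for i in range(N):
        c=cam(k);A.append(c['frame'].astype(float));d=c['depth'].copy();d[d==0]=np.nan;D.append(d)
    o,p,r=state();M=r.as_matrix();g=np.mean(A,0).mean(2)
    c['depth']=np.nan_to_num(np.nanmedian(D,0));w=cloud(c);q=(w-p)@M
    th=80 if k=='side' else 55
    m=(np.hypot(q[...,0],q[...,1])<.034)&(q[...,2]>.004)&(q[...,2]<.034)&(g>th);P=q[m]
    def res(v):
        d=P-np.array([v[0],v[1],v[2]]);h=d[:,2];rr=np.hypot(d[:,0],d[:,1])
        return np.stack([np.hypot(np.maximum(np.maximum(-.006-h,h),0),rr-.026),np.hypot(h+.006,np.maximum(np.maximum(.018-rr,rr-.026),0)),np.hypot(np.maximum(h+.006,0),rr-.018)]).min(0)
    best=min((least_squares(res,[x,y,.0276],loss='soft_l1',f_scale=.0015) for x in(-.004,0,.004) for y in(-.003,.003)),key=lambda s:s.cost)
    P1=P[(P[:,2]<.0145)];tube=None
    if len(P1)>6: tube=least_squares(lambda v:np.hypot(P1[:,0]-v[0],P1[:,1]-best.x[1])-.018,[0.]).x
    foot=p+M@best.x;print(k,len(P),'offset tool',best.x,np.median(res(best.x)),'tube x',tube,'foot',foot)
    return foot,M
E
python3 - <<'E'
from rel import *
F={k:meas(k) for k in('side','top')}
LC={}
for k in F:
    c=dict(np.load(f'{k}0.npz'));w=cloud(c);q=w-L;h=q@n;rr=np.linalg.norm(q-h[...,None]*n,axis=-1)
    e1=np.cross([0,1,0],n);e1/=np.linalg.norm(e1);e2=np.cross(n,e1);pl=(abs(h)<.006)&(rr<.04);P=np.c_[q[pl]@e1,q[pl]@e2]
    ce=np.array(cv2.minEnclosingCircle(P.astype(np.float32))[0])*.5+P.mean(0)*.5
    Lk=L+ce[0]*e1+ce[1]*e2+n*h[pl].mean();d=F[k][0]-Lk;along=d@n
    print(k,'lens',Lk,'distance',along,'lateral world',d-along*n,'in tool',F[k][1].T@(d-along*n))
E
```

```text
side 93 offset tool [ 0.004  -0.0008  0.0272] 0.00039306918162937583 tube x [0.0038] foot [ 0.649  -0.2743  0.2273]
top 47 offset tool [-0.0002 -0.0009  0.0271] 0.0005056889154277378 tube x None foot [ 0.648  -0.2783  0.2268]
side lens [ 0.7062 -0.2813  0.1454] distance 0.10008905618345725 lateral world [ 0.      0.0034 -0.0001] in tool [ 0.0033 -0.0009  0.    ]
top lens [ 0.7056 -0.2829  0.1451] distance 0.10006379703833726 lateral world [-0.0003  0.0011 -0.0002] in tool [ 0.001  -0.0006  0.    ]
```

The distance is 100.1 mm in both cameras. The sideways offset along tool x is +3.3 mm (side) and +1.0 mm (top), so I'll split the difference with a 2 mm correction.

Call:
{"op": "servo_tool", "data": {"increments": [[0,0,0,-0.01,0.003,0,1],[0,0,0,-0.01,0.003,0,1],[0,0,0,-0.01,0.003,0,1],[0,0,0,-0.01,0.003,0,1],[0,0,0,-0.01,0.003,0,1],[0,0,0,-0.01,0.003,0,1],[0,0,0,-0.01,0.003,0,1],[0,0,0,-0.01,0.003,0,1]]}}

```text
clock: 16.95
tool_pos: [0.6332, -0.2795, 0.2497]
eef_rot: [2.539, -0.105, 1.36]
force: [-0.0, 0.7, -1.1]
width: 0.0348
```

Run:
```python
from rel import *
LK=dict(side=[.7062,-.2813,.1454],top=[.7056,-.2829,.1451])
for k in LK:
    f,M=meas(k,6);d=f-LK[k];print(k,'dist',d@n,'lateral tool',M.T@(d-(d@n)*n))
    print([np.array(x['position']) for x in ctrl.mark_of('lens',k)][:1])
o,p,r=state();print(o['clock'],p,o['force'],o['width'],abs(o['joint_velocities']).max(),'axis tilt err deg',np.degrees(np.arccos(-r.as_matrix()[:,2]@n)))
```

```text
side 96 offset tool [ 0.004  -0.0007  0.0272] 0.0004144307513708201 tube x [0.0039] foot [ 0.649  -0.2764  0.2274]
side dist 0.1000754176493489 lateral tool [ 0.0014 -0.0002  0.    ]
[array([ 0.7043, -0.2774,  0.1438])]
top 45 offset tool [-0.0005 -0.0006  0.0271] 0.00065328274380844 tube x None foot [ 0.6481 -0.2808  0.2271]
top dist 0.10011867179708539 lateral tool [-0.0014  0.0002 -0.    ]
[array([ 0.7105, -0.2852,  0.1461])]
17.65 [ 0.6332 -0.2795  0.2497] [-0.2242 -0.0282 -1.1714] 0.034230435558589394 0.001528341127501812 axis tilt err deg 0.04986011639650114
```

The two cameras now sit 1.4 mm either side of centre, with the distance at 100.1 mm and the arm still. Handing in.

```bash
python3 -c "
from station import ctrl
print(ctrl.job_done())"
```

```text
the job is handed in; nothing more can be done
None
```

The white sleeve went fully home on the gauge pin, was lifted off, and is now held still in front of the lens, flange towards it. I handed the job in at about 17.7 s on the robot's clock, with no verdict reported.

- **Gauge pin:** the sleeve went down flange first until the base pushed back with 16 N. The tool stopped at 43.6 mm, against 43.7 mm expected for the flange on the base, and the camera showed the flange seated there. Side force stayed under about 8 N.
- **Distance:** the flange face measured 100.1 mm from the lens in both cameras.
- **Squareness:** the tool axis is 0.05° off my estimate of the line of sight. That estimate is a compromise: the lens face and the stand's base disagreed by about 2.5° in heading, so I took a value between them. True squareness is known to about 1°.
- **Centring:** the two cameras disagreed on the sideways position, reading +1.4 mm and −1.4 mm along tool x, so I split the difference. Across that direction it was within 0.2 mm.
- **Grip:** the jaws read 34 to 35 mm on the 36 mm tube, and I left that difference unexplained. The sleeve sat steady in the grip throughout.

I saw no contact with the camera or the other items, but did not measure them again at the end.

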